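# Fit the oil sleeve to the valve body, then lift it and hold it level

## Task

Stand the aluminium oil transfer sleeve on the valve body's steel port stub, push it fully home against the collar and let go of it while the valve body still sits in its cradle. Then take the valve body by its central rib, lift it straight up until its underside is about ten centimetres above the cradle's rails, and finish still holding it there, steady and level over the cradle, so that a gasket can be slid underneath; keep it level all the way, for its check balls lie loose in their pockets. Leave the other parts on the bench where they are.

Things in the scene. Friction and masses are not known exactly. Their poses are not given: they have to be found in the camera images.
- valve_body: Gearbox valve body, grey cast aluminium block 104 (its x) by 210 (its y) by 30 mm, 0.66 to 0.90 kg, loose in the cradle, channel side up. Origin: centre of its underside; z up, y along its length to the port stub. On its deck (30 mm up): rib at the centre, port stub at y = +76, two solenoids 22 mm high at y = -50 to -104, two ball pockets 8 mm high. Deck clear within 20 mm of y = 0 beside the rib.
- rib_top (a point): Centre of the top of the rib, a grey bar with flat upright sides on the valve body's centre: 18 mm thick in x, 64 mm long in y, 36 mm above the deck, 66 mm above the underside. Axes as the valve body's. Pinched across its thickness from above, at its middle and 10 to 16 mm below this point, it carries level: with the sleeve on, the centre of mass is 2 to 3 mm towards the stub.
- port_seat (a point): Centre of the top of the port's collar (34 mm diameter, 4 mm high; 34 mm above the valve body's underside), on the axis of the upright steel port stub; axes as the valve body's. The stub rises 26 mm above this point: 22 mm diameter for 20 mm, then tapering to 14 mm at its tip. The seated sleeve's lower end rests here. The rib's near end is 44 mm from the axis; beside it in x all is low.
- sleeve: Oil transfer sleeve: bright aluminium tube standing on end on the bench, 36 mm outside, 25 mm bore right through (1.5 mm clear all round on the stub, slides freely), 46 mm long, 65 g, two narrow green seal bands. Origin: centre of its lower end (keep that end down); z up its axis. It stands on the left of the bench with the sun gear and the bearing; which of them stands where changes.
- cradle: Fixed blue bench cradle under the valve body; foot plate 125 by 180 mm, two rails along its x at y = +62 and -62 mm with black pads, tops 38 mm above the bench; side stops rise 6 mm above the pads, 2.5 mm off the valve body's sides, so lift straight up. Origin: centre of its underside, on the bench; axes as the valve body's within 1 degree.
- ball_a_center (a point): Centre of a brass check ball, 13 mm diameter, loose in the pocket (17 mm square inside, 8 mm deep) at x = -33, y = +42 mm of the valve body; resting, its centre is 36.5 mm above the valve body's underside.
- ball_b_center (a point): Centre of a like check ball in the pocket at x = +33, y = -36 mm of the valve body.
- sun_gear: Bystander: dark toothed gear, 56 mm diameter over its teeth, 28 mm high, with a hole. Origin: centre of its underside.
- bearing: Bystander: ball bearing lying flat, 62 mm diameter, 16 mm high. Origin: centre of its underside.
- input_shaft: Bystander beyond the cradle: steel disc 110 mm in diameter with an upright shaft, 85 mm high. Origin: centre of its underside.
- ring_gear: Bystander right of the cradle: toothed steel ring 112 mm in diameter, 26 mm high. Origin: centre of its underside.
- clutch_piston: Bystander at the back: cast disc 96 mm in diameter, 34 mm high. Origin: centre of its underside.
- screwdriver: Bystander on the right: screwdriver with an orange handle, lying on the bench.
Not all that is in view belongs to the job. What is shaped like the valve_body but red or turquoise is not meant.

How it is judged:
By the outcome, as a careful person would: the job done as asked, in the order asked, and still so for the second after the job is handed in, while the arm keeps its last pose, push and grip.
It also fails if it takes over 54 s, if anything falls off the work surface, if the arm or the gripper's body presses on something with over 40 N, if the wrist force passes 120 N, or if a joint passes its speed limit or range.

## Robot

A 6-joint arm with a two-finger parallel gripper is mounted at the origin on the work surface. World frame = base frame: x ahead of the robot, y to its left, z up, the work surface at z = 0. Lengths are in m, angles in rad, forces in N, time in s.
With the tool pointing down it reaches from about 0.375 to 0.9 m from the base axis. Payload 3.1 kg.
Tool frame: the origin (TCP) lies on the centre line of the jaws, within the pads' length; the fingertips stand 19 mm ahead of it and the grasp point (between the pads) is the TCP; z points along the fingers, y is the line along which they close (so a half turn about z gives the same grasp; the last joint's range is limited). The gripper opens to 85 mm and grips with 20 to 120 N. Pads are 22 mm wide; open, the fingers measure 114 mm over their backs; the gripper's body (76 mm by 85 mm) begins 54 mm behind the grasp point. The pads swing forward as they close: fully open they stand 13 mm farther back than shut.
Start: joints at [1.157, 0.527, 1.433, -0, 1.181, -0.178], TCP at [0.145, 0.608, 0.25] pointing down, gripper open.
Joint ranges: [-3.08, 3.08], [-0.75, 2.2], [0.22, 2.44], [-1.43, 4.57], [0, 2.65], [-2.85, 2.85]. Speed limits (rad/s): [2.79, 2.79, 3.14, 3.14, 3.14, 3.14].

## Interface

Orientations are given as a unit quaternion [x, y, z, w].
In Python, from station import manip gives the robot as it stands.
- The arm moves only by the tool servo_tool, never from a script. Its argument "rows" is a list that holds one entry, the list of rows, each a list of 7 numbers: the turn, a rotation vector about the tool's x, y, z in degrees, then the shift along the tool's x, y, z in m, then the gripper command: -1 is shut, 1 is fully open, values between are in proportion. In form: [[[wx, wy, wz, tx, ty, tz, jaw], ...]]. A call has 1 to 8 rows; each row shifts and turns the commanded pose from where the row before left it, along the tool's axes as they then stand; what a row does not reach is not made up. A row lasts 1/12 s, in which the tool goes at most 41.7 mm and 7.16 degrees, less where a joint would pass 70% of its speed; a pose out of reach is approached as far as the arm can. A call is refused whole if a number of a shift passes 0.0417 or a number of a turn 7.16, either way. A call with a gripper value outside its range is refused whole. The fingers move at their own pace and stop on an object; "squeeze" is the grip in N (left out, the last holds). Time passes only in rows, so rows that do not move let the fingers close. It gives the time, the measured TCP pose, the force, the opening and the grip force at its end, in the units of the state.
- manip.sense(): the state, without advancing time (a new reading comes with each control period).
- manip.snapshot(name): name is "scene" or "top" or "wrist"; returns the picture (420x560x3 uint8, blue, green, red); there is no depth.
- manip.camera_info(name): a dict with "K" (3x3 intrinsics, pixels), "camera_from_world" (4x4, takes a point from world to camera coordinates). Camera axes: x right, y down, z forward; pixel columns grow to the right and rows downward; lengths in m; the calibration is good to about 2 mm. A picture is of the moment at which its call begins: read the wrist's pose just before it. camera_info takes no time and is no camera call; for the wrist camera it gives the pose at the moment of the call.
- manip.sign_off(): hands the job in; it is judged then, once.
The state is a dict: "t": time; "q": joint angles; "qd": joint speeds; "tau": joint torques, N m; "tcp_pos": TCP position; "tool_rot": TCP orientation; "force": force on the tool from outside, world axes, zero at the start; "ft_torque": the same for the moment, N m; "finger_gap": opening from 0.0 (shut) to 1.0 (fully open); "gripper_force": force on a finger pad.
Only numpy, scipy, OpenCV 4.12 (cv2) and the standard library are available. Lean on these libraries where they do the work, as an engineer would, in place of code of your own. Each camera call takes 0.05 s, during which the arm holds its last target. There are 200 camera calls.

## Working session

There is one attempt and no reset: what is moved stays moved. The work goes in short steps, Python scripts to look and compute and a tool call to move; the robot and the scene stay as the last step left them, time stands still between calls to the robot, and variables do not carry over. Pictures are saved under pics/ and viewed, at most 10 in all, crops included, and the job is handed in when it is done.

Besides the shell and the picture viewer there is one more tool, called by a JSON object that holds its "op" and its "data". servo_tool: Moves the arm, as the interface text tells. Its arguments: {"type":"object","properties":{"rows":{"type":"array","items":{"type":"array","items":{"type":"array","items":{"type":"number"}}}},"squeeze":{"type":"number"}},"required":["rows"]}

```bash
mkdir -p pics; cat > h.py <<'E'
import numpy as np, cv2
from station import manip
def cam(n):
    i=manip.camera_info(n); return np.array(i["K"]),np.array(i["camera_from_world"])
def ray(n,u,v,z,c=None):
    K,T=c or cam(n); R=T[:3,:3]; o=-R.T@T[:3,3]
    d=R.T@np.linalg.inv(K)@[u,v,1]; return o+d*(z-o[2])/d[2]
def proj(n,p,c=None):
    K,T=c or cam(n); x=K@(T[:3,:3]@np.array(p)+T[:3,3]); return x[:2]/x[2]
E
python3 - <<'E'
from h import *
a=manip.snapshot("scene");b=manip.snapshot("top");c=manip.snapshot("wrist")
for n,i in zip("stw",(a,b,c)): cv2.imwrite(f"pics/{n}0.png",i)
cv2.imwrite("pics/st0.png",cv2.resize(np.hstack([a,b]),(800,300)))
print(manip.sense())
for n in("scene","top","wrist"):
    K,T=cam(n);print(n,K[0,0],-T[:3,:3].T@T[:3,3],T[2,:3])
E
```

```text
{'t': 0.15, 'q': array([ 1.15755526e+00,  5.28260542e-01,  1.43360544e+00,  2.75919982e-05,
        1.18137942e+00, -1.78502063e-01]), 'qd': array([-0.0001288 , -0.00198973, -0.00431407, -0.00112259,  0.00062129,
       -0.00101406]), 'tau': array([ 7.16049617e-04, -4.42743266e+01, -1.78276724e+01, -2.25559470e-04,
        5.64492977e-03,  7.94696064e-06]), 'tcp_pos': array([0.14512651, 0.60739489, 0.24955433]), 'tool_rot': array([ 1.17105388e-01,  9.93119149e-01, -7.86745375e-04, -2.53152897e-04]), 'force': array([ 1.08423864, -0.22273361,  0.23121142]), 'ft_torque': array([ 0.01247024,  0.0169004 , -0.01999908]), 'gripper_force': 0.0, 'finger_gap': 0.9965662015954729}
scene 515.7023479215457 [1.07610483 0.65296523 1.07181023] [-0.4131708  -0.52236839 -0.74593643]
top 389.4626730855114 [ 0.42266835 -0.05137163  1.1867728 ] [ 0.07972467 -0.0074783  -0.99678887]
wrist 354.8638234572998 [0.06577873 0.6268425  0.37315504] [ 0.31114486 -0.0760438  -0.94731527]
```

View pics/t0.png

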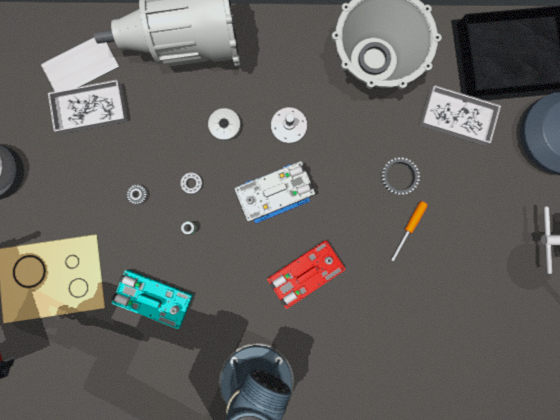

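View pics/s0.png

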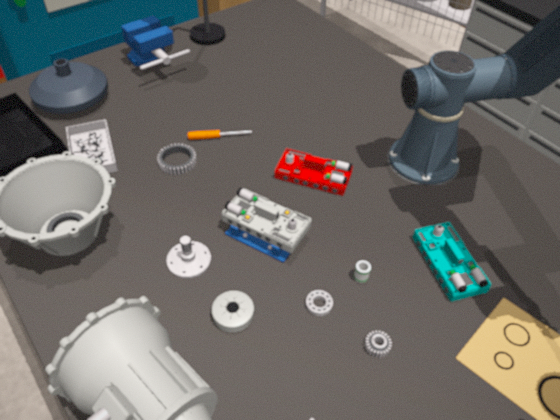

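The top view shows the sleeve candidates: tube at (188,228), bearing at (191,183) and toothed gear at (137,194). The tube fits the sleeve. There are three valve bodies: grey in the blue cradle at (275,192), red at (306,273) and turquoise at (153,298). The grey one is meant, and its stub is at about (250,200). I'll check this in an enlarged crop.

```bash
python3 - <<'E'
from h import *
b=cv2.imread("pics/t0.png");s=cv2.imread("pics/s0.png")
A=cv2.resize(b[155:245,165:325],(800,450),interpolation=cv2.INTER_CUBIC)  #5x
cv2.imwrite("pics/crop.png",A)
for n,(u,v),z in[("top",(188,228),.046),("scene",(363.5,265),.046),("top",(250.5,200),.038+.06),("top",(275,191),.104),("top",(191,183),.016)]:
    print(n,u,v,ray(n,u,v,z).round(4))
E
```

```text
top 188 228 [0.452  0.1999 0.046 ]
scene 363.5 265 [0.4485 0.2022 0.046 ]
top 250.5 200 [0.5299 0.015  0.098 ]
top 275 191 [ 0.5549 -0.0536  0.104 ]
top 191 183 [0.5888 0.2004 0.016 ]
```

View pics/crop.png

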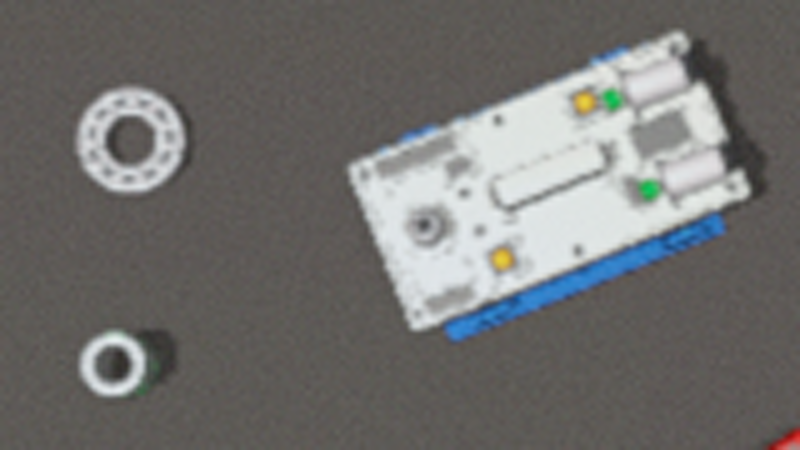

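The crop confirms it. The tube with green bands is the sleeve, at full-image pixel (187.6,227.8). The grey body in the blue cradle has its stub at (250.2,200) and rib centre at (275.2,190.6), so its yaw is about 20°, and stub to rib measures 73 mm (76 expected). First I'll turn the tool so the jaws close along the body's x.

{"op": "servo_tool", "data": {"rows": [[[0,0,7.1,0,0,0,1],[0,0,7.1,0,0,0,1],[0,0,7.1,0,0,0,1],[0,0,7.1,0,0,0,1],[0,0,7.1,0,0,0,1],[0,0,7.1,0,0,0,1],[0,0,7.1,0,0,0,1],[0,0,7,0,0,0,1]]]}}

```text
t: 0.82
tcp_pos: [0.1452, 0.6076, 0.2499]
tool_rot: [0.577, 0.817, -0.0, 0.0]
force: [0.1, 0.4, 0.4]
finger_gap: 1.001
gripper_force: 0.0
```

```bash
cat >> h.py <<'E'
from scipy.spatial.transform import Rotation as Ro
def go(p):
    s=manip.sense();R=Ro.from_quat(s["tool_rot"]);M=R.as_matrix()
    print("t",round(s["t"],2),"tcp",s["tcp_pos"].round(4),"z",M[:,2].round(4),"yang",np.degrees(np.arctan2(M[1,1],M[0,1])).round(2),"gap",round(s["finger_gap"],3),"F",s["force"].round(1),"shift mm",(1000*M.T@(np.array(p)-s["tcp_pos"])).round(1))
E
python3 -c "
from h import *
go([.451,.2,.16])"
```

```text
t 0.82 tcp [0.1452 0.6076 0.2499] z [-4.e-04 -9.e-04 -1.e+00] yang 19.5 gap 1.001 F [0.1 0.4 0.4] shift mm [-486.2  152.3   90.1]
```

{"op": "servo_tool", "data": {"rows": [[[0,0,0,-0.038,0.012,0.007,1],[0,0,0,-0.038,0.012,0.007,1],[0,0,0,-0.038,0.012,0.007,1],[0,0,0,-0.038,0.012,0.007,1],[0,0,0,-0.038,0.012,0.007,1],[0,0,0,-0.038,0.012,0.007,1],[0,0,0,-0.038,0.012,0.007,1],[0,0,0,-0.038,0.012,0.007,1]]]}}

```text
t: 1.48
tcp_pos: [0.3396, 0.3529, 0.194]
tool_rot: [0.574, 0.819, 0.0, 0.0]
force: [1.1, 1.0, -0.4]
finger_gap: 0.999
gripper_force: 0.0
```

{"op": "servo_tool", "data": {"rows": [[[0,0,0,-0.038,0.012,0.007,1],[0,0,0,-0.038,0.012,0.007,1],[0,0,0,-0.038,0.012,0.007,1],[0,0,0,-0.038,0.012,0.007,1],[0,0,0,-0.03,0.008,0.006,1],[0,0,0,0,0,0,1],[0,0,0,0,0,0,1]]]}}

```text
t: 2.07
tcp_pos: [0.4541, 0.2008, 0.1598]
tool_rot: [0.576, 0.817, -0.0, -0.0]
force: [-0.8, 0.1, 0.1]
finger_gap: 1.0
gripper_force: 0.0
```

```bash
python3 - <<'E'
from h import *
c=cam("wrist");i=manip.snapshot("wrist");cv2.imwrite("pics/w1.png",i)
go([.451,.2,.03])
print(proj("wrist",[.451,.2,.046],c))
g=cv2.GaussianBlur(cv2.cvtColor(i,6),(5,5),0)
m=cv2.inRange(cv2.cvtColor(i,40),(35,0,0),(95,255,255))
h=cv2.HoughCircles(g,3,1,30,param1=100,param2=30,minRadius=15,maxRadius=70)
if h is not None:
  for u,v,r in h[0][:6]: print(u,v,r,ray("wrist",u,v,.046,c).round(4))
E
```

```text
t 2.12 tcp [0.4531 0.2019 0.16  ] z [-1.5e-03  1.0e-04 -1.0e+00] yang 19.74 gap 1.003 F [-0.5 -0.3 -0.6] shift mm [ -1.1  -2.4 130. ]
[275.46050335 212.9386809 ]
431.5 248.5 37.7 [0.5678 0.2124 0.046 ]
279.5 208.5 24.6 [0.4526 0.2041 0.046 ]
513.5 31.5 31.1 [0.5478 0.3575 0.046 ]
```

View pics/w1.png

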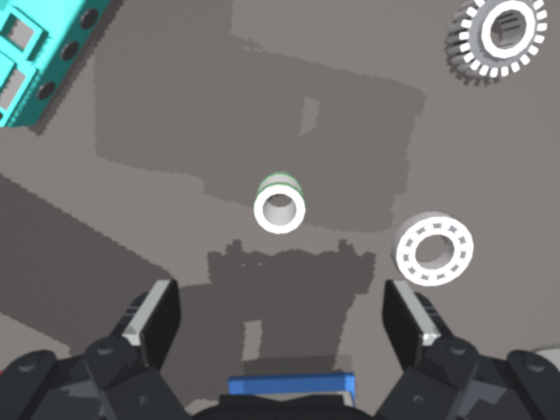

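The wrist view shows the sleeve's top ring at (279,208), centred between the pads, which puts it at about (0.4525, 0.203). The bearing and sun gear are clear of the fingers. I'll descend and grip.

{"op": "servo_tool", "data": {"rows": [[[0,0,0,0.001,0,0.035,1],[0,0,0,0,0,0.035,1],[0,0,0,0,0,0.03,1],[0,0,0,0,0,0.02,1],[0,0,0,0,0,0.01,1],[0,0,0,0,0,0,1],[0,0,0,0,0,0,-0.1],[0,0,0,0,0,0,-0.6]]], "squeeze": 40}}

```text
t: 2.78
tcp_pos: [0.4535, 0.204, 0.0315]
tool_rot: [0.574, 0.819, 0.001, 0.001]
force: [-0.2, -0.4, 0.1]
finger_gap: 0.749
gripper_force: 0.0
```

{"op": "servo_tool", "data": {"rows": [[[0,0,0,0,0,0,-1],[0,0,0,0,0,0,-1],[0,0,0,0,0,0,-1],[0,0,0,0,0,0,-1],[0,0,0,0,0,0,-1],[0,0,0,0,0,0,-1]]]}}

```text
t: 3.28
tcp_pos: [0.4537, 0.2035, 0.0318]
tool_rot: [0.575, 0.818, 0.001, 0.001]
force: [-0.7, 0.7, 6.3]
finger_gap: 0.415
gripper_force: 39.5
```

{"op": "servo_tool", "data": {"rows": [[[0,0,0,0,0,-0.01,-1],[0,0,0,0,0,-0.025,-1],[0,0,0,0,0,-0.035,-1],[0,0,0,0,0,-0.035,-1],[0,0,0,0,0,-0.035,-1],[0,0,0,0,0,-0.02,-1],[0,0,0,0,0,0,-1]]]}}

```text
t: 3.87
tcp_pos: [0.4557, 0.2038, 0.1958]
tool_rot: [0.575, 0.818, 0.004, 0.004]
force: [0.7, 0.3, -0.8]
finger_gap: 0.413
gripper_force: 40.1
```

```bash
python3 - <<'E'
from h import *
c=cam("wrist");i=manip.snapshot("wrist");cv2.imwrite("pics/w2.png",i)
t=manip.snapshot("top");cv2.imwrite("pics/t2.png",t)
go([.53,.015,.21])
cv2.imwrite("pics/w2s.png",np.hstack([cv2.resize(i,(400,300)),cv2.resize(t[150:240,150:270],(400,300),interpolation=2)]))
s=manip.sense();p=s["tcp_pos"];print("proj of sleeve top/bottom centre",proj("wrist",p+[0,0,.0145],c),proj("wrist",p-[0,0,.0315],c))
# body yaw from grey body min-area rect in top picture
hsv=cv2.cvtColor(cv2.imread("pics/t0.png"),40)
m=cv2.inRange(hsv,(0,0,150),(180,60,255));m=cv2.morphologyEx(m,cv2.MORPH_CLOSE,np.ones((9,9)))
for k in cv2.findContours(m,0,2)[0]:
    if 1500<cv2.contourArea(k) and cv2.pointPolygonTest(k,(275,191),False)>0:
        b=cv2.boxPoints(cv2.minAreaRect(k)); P=np.array([ray("top",*q,.068) for q in b]);print(P.round(4).tolist(),P.mean(0).round(4))
        for a,d in zip(P,np.roll(P,-1,0)): print(np.linalg.norm(d-a).round(4),np.degrees(np.arctan2(*(d-a)[1::-1])).round(2))
E
```

```text
t 3.97 tcp [0.4531 0.2032 0.1917] z [ 2.7e-03  5.0e-04 -1.0e+00] yang 19.84 gap 0.412 F [-1.  -0.6 -1.6] shift mm [-203.2    8.5  -18.2]
proj of sleeve top/bottom centre [272.24035245 320.71176486] [273.33936168 263.91510562]
[[0.569, 0.0664, 0.068], [0.6508, -0.1294, 0.068], [0.5524, -0.169, 0.068], [0.4718, 0.0258, 0.068]] [ 0.561  -0.0516  0.068 ]
0.2122 -67.33
0.1061 -158.1
0.2108 112.47
0.1053 22.67
```

View pics/w2s.png

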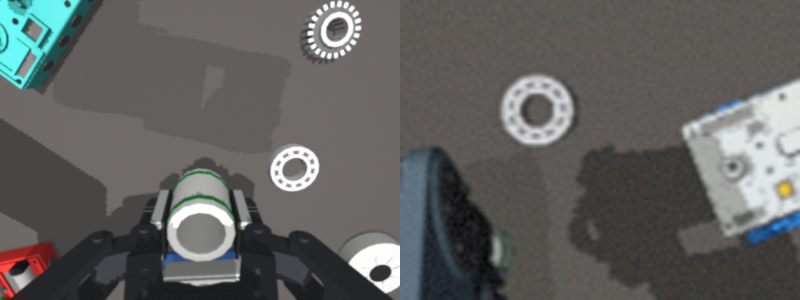

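The sleeve is held upright and centred between the pads, with its top ring at about (281,327) in the wrist frame. I'll move it above the stub and compare the two within the same picture.

{"op": "servo_tool", "data": {"rows": [[[0,0,0,-0.025,0.001,0,-1],[0,0,0,-0.04,0.002,0,-1],[0,0,0,-0.04,0.002,0,-1],[0,0,0,-0.04,0.002,0,-1],[0,0,0,-0.035,0.001,0,-1],[0,0,0,-0.023,0,0,-1],[0,0,0,0,0,0,-1],[0,0,0,0,0,0,-1]]]}}

```text
t: 4.63
tcp_pos: [0.5285, 0.0139, 0.1885]
tool_rot: [0.576, 0.817, -0.001, -0.002]
force: [-0.1, -0.1, -1.2]
finger_gap: 0.415
gripper_force: 40.1
```

{"op": "servo_tool", "data": {"rows": [[[0,0,0,0,0,0,-1],[0,0,0,0,0,0,-1]]]}}

```text
t: 4.8
tcp_pos: [0.528, 0.0163, 0.1894]
tool_rot: [0.574, 0.819, -0.001, -0.002]
force: [0.4, 0.2, 0.3]
finger_gap: 0.417
gripper_force: 40.1
```

```bash
python3 - <<'E'
from h import *
c=cam("wrist");i=manip.snapshot("wrist");cv2.imwrite("pics/w3.png",i)
t=manip.snapshot("scene");cv2.imwrite("pics/s3.png",t)
go([.53,.015,.19])
p=manip.sense()["tcp_pos"]
print(proj("scene",p-[0,0,.0315]),proj("scene",p+[0,0,.0145]),proj("scene",[.53,.015,.098]))
cv2.imwrite("pics/w3s.png",np.vstack([cv2.resize(i,(400,300)),cv2.resize(t[165:255,240:360],(400,300),interpolation=2)]))
E
```

```text
t 4.9 tcp [0.5285 0.0164 0.1899] z [-1.5e-03  4.0e-04 -1.0e+00] yang 19.95 gap 0.412 F [-0.1 -0.4 -1.3] shift mm [-1.8  0.9 -0.1]
[292.60821131 202.80136496] [293.40164366 189.5087894 ] [290.82510479 219.11758276]
```

View pics/w3s.png

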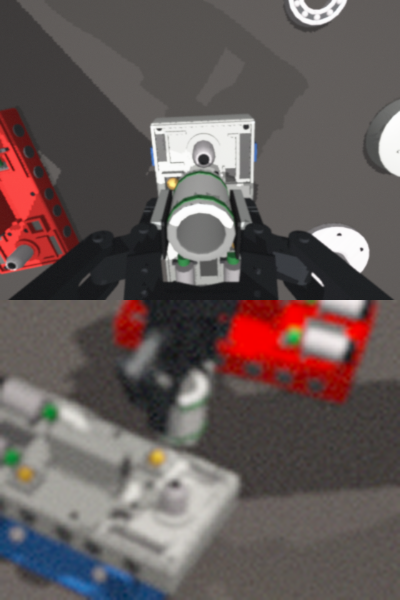

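Wrist frame: stub tip at about (285,221) and sleeve top ring at about (281,327). Scene frame: sleeve's lower end at about (295,204) and stub tip at about (292.5,221). Next I'll turn both into relative offsets.

```bash
python3 - <<'E'
from h import *
i=cv2.imread("pics/w3.png");g=cv2.cvtColor(i,6)
m=(g[200:240,268:302]<90).astype(np.uint8);n,l,st,ce=cv2.connectedComponentsWithStats(m)
for k in range(1,n): print("dark",st[k],ce[k]+[268,200])
rg=(g[270:375,225:340]>215).astype(np.uint8);n,l,st,ce=cv2.connectedComponentsWithStats(rg)
for k in range(1,n):
  if st[k][4]>80: print("bright",st[k],ce[k]+[225,270])
tc=np.array([.5285,.0160,.190]);M=Ro.from_quat(manip.sense()["tool_rot"]).as_matrix()
cw=cam("wrist")
def rel(n,ps,zs,pt,c=None):
    a=ray(n,*ps,zs,c);b=ray(n,*pt,.098,c);print(n,"sleeve",a.round(4),"stub",b.round(4),"stub-sleeve tool mm",(1000*M.T@(b-a))[:2].round(1))
rel("scene",(295.2,204),.1585,(292.5,221.1))
rel("wrist",(281.4,327),.2045,(285.5,221),cw)
E
```

```text
dark [ 10  17  14  14 160] [284.78125 223.26875]
bright [  13   15   88   35 1231] [282.2997563  299.55483347]
bright [ 10  71  14  23 188] [239.9893617  353.01595745]
scene sleeve [0.5259 0.0231 0.1585] stub [0.5306 0.0226 0.098 ] stub-sleeve tool mm [-2.2  4.3]
wrist sleeve [0.5292 0.0172 0.2045] stub [0.5311 0.0198 0.098 ] stub-sleeve tool mm [1.7 2.8]
```

{"op": "servo_tool", "data": {"rows": [[[0,0,0,0,0.003,0.01,-1],[0,0,0,0,0,0.02,-1],[0,0,0,0,0,0.015,-1],[0,0,0,0,0,0.005,-1],[0,0,0,0,0,0,-1],[0,0,0,0,0,0,-1],[0,0,0,0,0,0,-1]]]}}

```text
t: 5.48
tcp_pos: [0.5329, 0.0162, 0.1409]
tool_rot: [0.575, 0.818, 0.0, 0.001]
force: [0.8, -1.2, 0.1]
finger_gap: 0.416
gripper_force: 40.1
```

```bash
python3 - <<'E'
from h import *
i=manip.snapshot("wrist");cv2.imwrite("pics/w4.png",i)
t=manip.snapshot("scene");cv2.imwrite("pics/s4.png",t)
go([.53,.015,.14])
cv2.imwrite("pics/w4s.png",np.hstack([cv2.resize(i[140:380,180:380],(400,480),interpolation=2),cv2.resize(t[185:245,260:310],(400,480),interpolation=2)]))
E
```

```text
t 5.58 tcp [0.5329 0.016  0.1411] z [ 1.9e-03 -3.0e-04 -1.0e+00] yang 19.85 gap 0.412 F [-0.2 -0.2 -0.3] shift mm [ 0.  -3.1  1.1]
```

View pics/w4s.png

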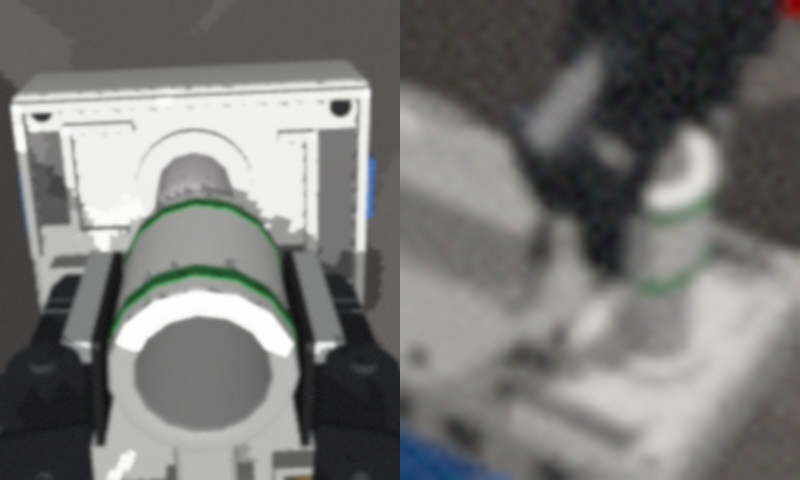

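Both views show the sleeve just above the stub and within 1–2 mm of its axis (wrist crop: stub at column 194, sleeve axis at about 198; scene crop: 659 against 664). That is inside the taper's 5 mm capture, so I'll trim slightly and lower.

{"op": "servo_tool", "data": {"rows": [[[0,0,0,-0.0015,-0.001,0,-1],[0,0,0,0,0,0.004,-1],[0,0,0,0,0,0.005,-1],[0,0,0,0,0,0.005,-1],[0,0,0,0,0,0.003,-1],[0,0,0,0,0,0,-1]]]}}

```text
t: 6.08
tcp_pos: [0.5303, 0.0155, 0.1224]
tool_rot: [0.575, 0.818, -0.0, -0.002]
force: [-1.0, 3.7, -2.7]
finger_gap: 0.417
gripper_force: 40.2
```

```bash
python3 -c "
from h import *
go([.53,.015,.1035]);print(manip.sense()['ft_torque'])"
```

```text
t 6.08 tcp [0.5303 0.0155 0.1224] z [-0.0035  0.0024 -1.    ] yang 19.79 gap 0.417 F [-1.   3.7 -2.7] shift mm [-0.4 -0.4 18.9]
[0.6700357  0.22467885 0.0254479 ]
```

{"op": "servo_tool", "data": {"rows": [[[0,0,0,0.001,0,0.001,-1],[0,0,0,0,0,0.003,-1],[0,0,0,0,0,0.003,-1],[0,0,0,0,0,0,-1]]]}}

```text
t: 6.42
tcp_pos: [0.5303, 0.0158, 0.1154]
tool_rot: [0.575, 0.818, -0.0, -0.001]
force: [-2.3, 4.8, -1.4]
finger_gap: 0.416
gripper_force: 40.3
```

{"op": "servo_tool", "data": {"rows": [[[0,0,0,0.0015,0,0,-1],[0,0,0,0,0,0.003,-1],[0,0,0,0,0,0.003,-1],[0,0,0,0,0,0.003,-1],[0,0,0,0,0,0,-1]]]}}

```text
t: 6.83
tcp_pos: [0.531, 0.0165, 0.1067]
tool_rot: [0.575, 0.818, -0.0, -0.0]
force: [-1.9, 1.7, -2.4]
finger_gap: 0.417
gripper_force: 40.3
```

{"op": "servo_tool", "data": {"rows": [[[0,0,0,0,0,0.001,-1],[0,0,0,0,0,0.001,-1],[0,0,0,0,0,0.001,-1],[0,0,0,0,0,0.001,-1],[0,0,0,0,0,0,-1]]]}}

```text
t: 7.25
tcp_pos: [0.531, 0.0166, 0.1038]
tool_rot: [0.575, 0.818, 0.0, 0.0]
force: [-2.7, 1.6, 4.7]
finger_gap: 0.413
gripper_force: 40.8
```

{"op": "servo_tool", "data": {"rows": [[[0,0,0,0,0,0.001,-1],[0,0,0,0,0,0.001,-1],[0,0,0,0,0,0,-1]]]}}

```text
t: 7.5
tcp_pos: [0.5311, 0.0166, 0.1037]
tool_rot: [0.574, 0.819, 0.0, 0.001]
force: [-7.5, 2.7, 18.7]
finger_gap: 0.417
gripper_force: 42.0
```

Seated: 19 N upward at the predicted height (0.1037 measured, 0.1035 expected). I'll release and rise.

{"op": "servo_tool", "data": {"rows": [[[0,0,0,0,0,-0.001,-0.1],[0,0,0,0,0,0,0.3],[0,0,0,0,0,0,0.7],[0,0,0,0,0,0,0.7],[0,0,0,0,0,0,0.7],[0,0,0,0,0,0,0.7]]]}}

```text
t: 8.0
tcp_pos: [0.5312, 0.0165, 0.102]
tool_rot: [0.575, 0.818, -0.0, 0.0]
force: [-0.2, 1.0, 0.2]
finger_gap: 0.854
gripper_force: 0.0
```

{"op": "servo_tool", "data": {"rows": [[[0,0,0,0,0,-0.005,0.7],[0,0,0,0,0,-0.015,0.7],[0,0,0,0,0,-0.03,0.7],[0,0,0,0,0,-0.03,0.7],[0,0,0,0,0,-0.01,0.7],[0,0,0,0,0,0,0.7],[0,0,0,0,0,0,0.7]]]}}

```text
t: 8.58
tcp_pos: [0.5309, 0.0167, 0.1925]
tool_rot: [0.575, 0.818, 0.0, 0.0]
force: [0.3, -0.2, -0.5]
finger_gap: 0.852
gripper_force: 0.0
```

{"op": "servo_tool", "data": {"rows": [[[0,0,0,-0.02,0,0,0.7],[0,0,0,-0.03,0,0,0.7],[0,0,0,-0.02,0,0,0.7],[0,0,0,0,0,0,0.7],[0,0,0,0,0,0,0.7],[0,0,0,0,0,0,0.7]]]}}

```text
t: 9.08
tcp_pos: [0.5532, -0.0485, 0.1906]
tool_rot: [0.575, 0.818, -0.001, -0.002]
force: [-0.8, 0.4, -0.4]
finger_gap: 0.85
gripper_force: 0.0
```

```bash
python3 - <<'E'
from h import *
c=cam("wrist");i=manip.snapshot("wrist");cv2.imwrite("pics/w5.png",i)
t=manip.snapshot("scene");cv2.imwrite("pics/s5.png",t)
go([.555,-.0536,.091])
print(proj("wrist",[.555,-.0536,.104],c))
cv2.imwrite("pics/w5s.png",np.hstack([i,cv2.resize(t[185:245,245:279+26],(240,420),interpolation=2)[:, :]]))
E
```

```text
t 9.18 tcp [ 0.5536 -0.0481  0.1913] z [-0.0027  0.0011 -1.    ] yang 19.89 gap 0.85 F [ 0.4 -0.2  1.2] shift mm [ -5.9  -0.3 100.3]
[280.10930131 235.47028298]
```

View pics/w5s.png

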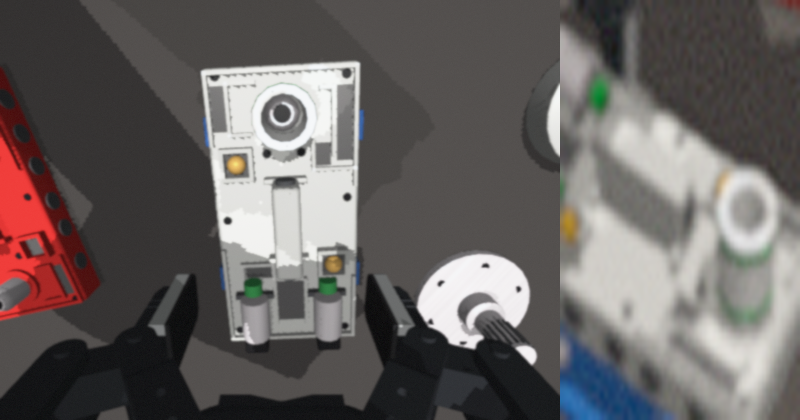

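The wrist picture shows the sleeve seated over the stub at (284,115), with the stub tip showing concentric inside the bore. Both brass balls are in their pockets at (235,164) and (334,263), and the rib runs from about (286,182) to (289,278). Next I'll get the body's yaw and rib centre by casting rays.

```bash
python3 - <<'E'
from h import *
c=cam("wrist")
def r(u,v,z): return ray("wrist",u,v,z,c)
A,B,C,D=[r(u,v,.068) for u,v in((203,71),(358,63),(354,338),(232,338))]
ang=lambda d:np.degrees(np.arctan2(d[1],d[0])).round(2)
for n,d in(("end x",B-A),("left y",A-D),("right y",B-C)):print(n,np.linalg.norm(d).round(4),ang(d))
ba,bb=r(235.5,164,.0745),r(333.5,263,.0745);print("balls",np.linalg.norm(bb-ba).round(4),ang(bb-ba),"expect .1021, yaw=",ang(bb-ba)-np.degrees(np.arctan2(-78,66)),"mid",((ba+bb)/2).round(4))
sl=r(284.5,115,.118);print("sleeve",sl.round(4))
# rib width profile rows
g=cv2.cvtColor(cv2.imread("pics/w5.png"),6)
for v in range(185,285,8): print(v,g[v,262:312:2].tolist())
E
```

```text
end x 0.1003 22.66
left y 0.2081 112.58
right y 0.2128 112.98
balls 0.1032 -26.87 expect .1021, yaw= 22.89364169072618 mid [ 0.5589 -0.0491  0.0745]
sleeve [0.5321 0.0186 0.118 ]
185 [226, 221, 221, 217, 191, 125, 101, 88, 84, 89, 91, 94, 94, 95, 94, 98, 104, 106, 139, 212, 211, 219, 226, 227, 227]
193 [227, 228, 227, 227, 218, 179, 205, 218, 219, 220, 220, 220, 220, 218, 212, 220, 220, 212, 187, 193, 227, 228, 227, 227, 227]
201 [232, 227, 227, 227, 220, 180, 198, 218, 219, 220, 219, 219, 220, 220, 220, 220, 219, 216, 190, 196, 225, 226, 227, 226, 227]
209 [227, 226, 226, 226, 223, 186, 190, 215, 219, 219, 219, 220, 219, 219, 220, 220, 219, 217, 195, 179, 220, 226, 225, 226, 225]
217 [243, 242, 240, 241, 242, 217, 184, 211, 218, 219, 219, 218, 219, 219, 218, 219, 219, 218, 200, 178, 218, 225, 226, 226, 226]
225 [243, 243, 242, 242, 242, 229, 182, 206, 218, 218, 219, 218, 218, 219, 219, 219, 219, 218, 204, 175, 216, 225, 224, 225, 225]
233 [242, 242, 242, 242, 242, 236, 186, 198, 217, 218, 218, 217, 218, 218, 218, 218, 218, 217, 206, 177, 205, 223, 224, 224, 225]
241 [241, 242, 241, 241, 241, 238, 197, 190, 213, 216, 217, 218, 217, 217, 217, 217, 217, 216, 210, 181, 195, 223, 232, 235, 229]
249 [241, 241, 241, 242, 241, 240, 218, 209, 226, 224, 221, 218, 216, 217, 217, 217, 217, 217, 210, 185, 191, 225, 238, 241, 240]
257 [174, 195, 218, 201, 128, 115, 125, 189, 229, 236, 235, 235, 235, 233, 222, 216, 215, 215, 212, 186, 154, 166, 184, 203, 234]
265 [152, 151, 149, 148, 150, 164, 152, 171, 217, 223, 204, 190, 210, 198, 168, 179, 199, 218, 184, 144, 133, 154, 159, 160, 160]
273 [69, 70, 73, 72, 83, 138, 150, 127, 141, 157, 158, 158, 157, 157, 157, 158, 157, 158, 157, 146, 133, 153, 158, 159, 160]
281 [113, 148, 159, 158, 158, 160, 158, 130, 112, 111, 110, 98, 81, 76, 74, 78, 89, 92, 88, 90, 99, 139, 155, 155, 159]
```

The yaw is 22.8°: body edges give 22.7–23.0° and the balls 22.9°, with a ball spacing of 103 mm (102 expected). The rib centre is about (0.560, -0.052), consistent with both the sleeve and the balls. I'll align and go down over the rib.

{"op": "servo_tool", "data": {"rows": [[[0,0,-2.9,0,0,0,0.7],[0,0,0,-0.0057,0.0046,0,0.7],[0,0,0,0,0,0.02,0.7],[0,0,0,0,0,0.03,0.7],[0,0,0,0,0,0.02,0.7],[0,0,0,0,0,0,0.7],[0,0,0,0,0,0,0.7],[0,0,0,0,0,0,0.7]]]}}

```text
t: 9.85
tcp_pos: [0.5621, -0.0526, 0.1232]
tool_rot: [0.554, 0.833, 0.0, 0.001]
force: [0.3, 0.1, 1.3]
finger_gap: 0.848
gripper_force: 0.0
```

```bash
python3 - <<'E'
from h import *
i=manip.snapshot("wrist");cv2.imwrite("pics/w6.png",i)
go([.5601,-.0516,.0925])
E
```

```text
t 9.9 tcp [ 0.5624 -0.0527  0.1236] z [ 2.7e-03 -8.0e-04 -1.0e+00] yang 22.75 gap 0.849 F [-0.5  0.2  0.1] shift mm [ 2.  -1.7 31.1]
```

View pics/w6.png

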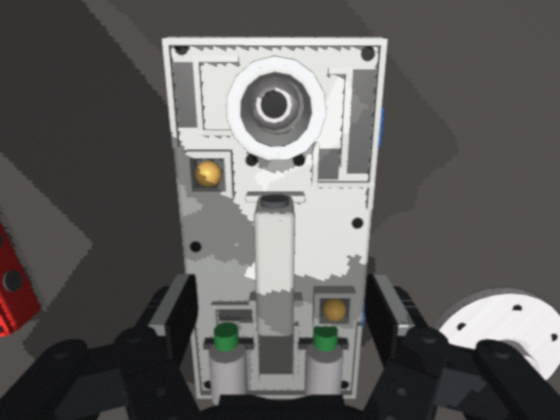

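The body is now square to the tool. The rib is at column 275 and the jaw centre at about 280, so I'll shift about 2 mm in -y, lower and grip.

{"op": "servo_tool", "data": {"rows": [[[0,0,0,0.0015,-0.002,0.005,0.7],[0,0,0,0,0,0.012,0.7],[0,0,0,0,0,0.01,0.7],[0,0,0,0,0,0.004,0.7],[0,0,0,0,0,0,0.7],[0,0,0,0,0,0,0.4],[0,0,0,0,0,0,0],[0,0,0,0,0,0,-0.3]]], "squeeze": 30}}

```text
t: 10.57
tcp_pos: [0.5591, -0.0522, 0.0917]
tool_rot: [0.554, 0.833, 0.0, 0.0]
force: [0.2, 0.1, -0.2]
finger_gap: 0.429
gripper_force: 0.0
```

{"op": "servo_tool", "data": {"rows": [[[0,0,0,0,0,0,-0.4],[0,0,0,0,0,0,-0.5],[0,0,0,0,0,0,-0.6],[0,0,0,0,0,0,-0.8],[0,0,0,0,0,0,-1],[0,0,0,0,0,0,-1]]]}}

```text
t: 11.07
tcp_pos: [0.5587, -0.0522, 0.0917]
tool_rot: [0.554, 0.833, -0.0, 0.0]
force: [-2.0, -0.9, 4.4]
finger_gap: 0.204
gripper_force: 29.6
```

{"op": "servo_tool", "data": {"rows": [[[0,0,0,0,0,0,-1],[0,0,0,0,0,0,-1],[0,0,0,0,0,-0.001,-1],[0,0,0,0,0,-0.002,-1],[0,0,0,0,0,-0.003,-1],[0,0,0,0,0,-0.004,-1],[0,0,0,0,0,-0.002,-1],[0,0,0,0,0,0,-1]]], "squeeze": 110}}

```text
t: 11.73
tcp_pos: [0.5589, -0.052, 0.1034]
tool_rot: [0.554, 0.833, 0.0, 0.0]
force: [0.1, 0.5, -9.0]
finger_gap: 0.199
gripper_force: 108.3
```

```bash
python3 - <<'E'
from h import *
go([.5587,-.0522,.1917]);s=manip.sense();M=Ro.from_quat(s["tool_rot"]).as_matrix();print("torque tool",(M.T@s["ft_torque"]).round(3),s["gripper_force"], "F tool",(M.T@s["force"]).round(2))
E
```

```text
t 11.73 tcp [ 0.5589 -0.052   0.1034] z [ 3.e-04 -0.e+00 -1.e+00] yang 22.75 gap 0.199 F [ 0.1  0.5 -9. ] shift mm [ -0.1  -0.2 -88.3]
torque tool [-0.073  0.253 -0.014] 108.27908098697662 F tool [0.47 0.26 9.03]
```

Grip holds: gap 17 mm on the 18 mm rib, weight 9 N, lifted 12 mm off the rails. I'll lift the remaining 88 mm smoothly.

{"op": "servo_tool", "data": {"rows": [[[0,0,0,0,0,-0.003,-1],[0,0,0,0,0,-0.007,-1],[0,0,0,0,0,-0.01,-1],[0,0,0,0,0,-0.012,-1],[0,0,0,0,0,-0.012,-1],[0,0,0,0,0,-0.012,-1],[0,0,0,0,0,-0.012,-1],[0,0,0,0,0,-0.01,-1]]]}}

```text
t: 12.4
tcp_pos: [0.5589, -0.0521, 0.1832]
tool_rot: [0.554, 0.833, 0.0, 0.001]
force: [0.9, -2.2, -11.6]
finger_gap: 0.192
gripper_force: 112.8
```

{"op": "servo_tool", "data": {"rows": [[[0,0,0,0,0,-0.007,-1],[0,0,0,0,0,-0.003,-1],[0,0,0,0,0,0,-1],[0,0,0,0,0,0,-1],[0,0,0,0,0,0,-1],[0,0,0,0,0,0,-1],[0,0,0,0,0,0,-1],[0,0,0,0,0,0,-1]]]}}

```text
t: 13.07
tcp_pos: [0.5586, -0.0521, 0.1908]
tool_rot: [0.554, 0.833, -0.0, -0.0]
force: [1.2, -1.3, -12.1]
finger_gap: 0.186
gripper_force: 112.8
```

```bash
python3 - <<'E'
from h import *
i=manip.snapshot("wrist")
t=manip.snapshot("scene");cv2.imwrite("pics/s7.png",t)
go([.5587,-.0522,.192]);s=manip.sense();M=Ro.from_quat(s["tool_rot"]).as_matrix();print((M.T@s["ft_torque"]).round(3),s["gripper_force"],np.abs(s["qd"]).max())
cv2.imwrite("pics/w7s.png",np.hstack([cv2.resize(i,(400,300)),cv2.resize(t[150:270,200:360],(400,300),interpolation=2)]))
E
```

```text
t 13.17 tcp [ 0.5587 -0.052   0.191 ] z [-5.e-04  2.e-04 -1.e+00] yang 22.75 gap 0.194 F [ 0.2  0.8 -6.9] shift mm [-0.2 -0.  -1. ]
[ 0.055  0.938 -0.087] 112.61208951473236 0.26282582532322096
```

View pics/w7s.png

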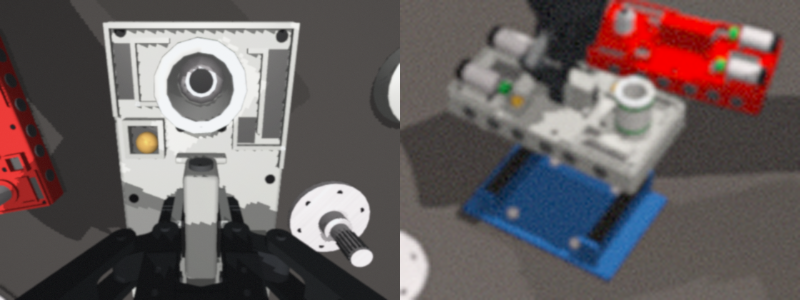

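The wrist view shows the body held with the sleeve on it and ball A in its pocket at (204,197) full frame. The scene view shows it well above the empty cradle. I'll let it settle, then check numerically that it is level.

{"op": "servo_tool", "data": {"rows": [[[0,0,0,0,0,0,-1],[0,0,0,0,0,0,-1],[0,0,0,0,0,0,-1],[0,0,0,0,0,0,-1],[0,0,0,0,0,0,-1],[0,0,0,0,0,0,-1]]]}}

```text
t: 13.67
tcp_pos: [0.5588, -0.0521, 0.1914]
tool_rot: [0.554, 0.833, -0.0, 0.0]
force: [1.4, -2.3, -10.8]
finger_gap: 0.191
gripper_force: 112.8
```

```bash
python3 - <<'E'
from h import *
M=Ro.from_quat(manip.sense()["tool_rot"]).as_matrix()
for k in range(5):
    s=manip.sense();print(round(s["t"],2),s["tcp_pos"].round(4),s["force"].round(1),(M.T@s["ft_torque"]).round(2),round(s["finger_gap"],3),np.abs(s["qd"]).max().round(3))
    i=manip.snapshot("scene")
w=manip.snapshot("wrist");cv2.imwrite("pics/w8.png",w);cv2.imwrite("pics/s8.png",i)
a=np.radians(22.75);X=np.array([np.cos(a),np.sin(a),0]);Y=np.array([-np.sin(a),np.cos(a),0]);
O=np.array([.5595,-.0525,.138])
P=lambda x,y,z:O+x*X+y*Y+[0,0,z]
for x,y,z in((.052,-.105,.03),(.052,.105,.03),(.052,-.105,0),(.052,.105,0),(-.052,.105,.03),(0,.076,.08)):
    u=proj("scene",P(x,y,z));print((x,y,z),u.round(1),"crop",((u-[200,150])*2.5+[400,0]).round(0))
# compare level: wrist features in pixel vs w6 using ball A and sleeve centre
for n in("w6","w8"):
    h=cv2.cvtColor(cv2.imread(f"pics/{n}.png"),40);m=cv2.inRange(h,(12,120,80),(30,255,255))
    q,l,st,ce=cv2.connectedComponentsWithStats(m)
    print(n,[(ce[j].round(1).tolist(),int(st[j][4])) for j in range(1,q) if st[j][4]>60])
E
```

```text
13.67 [ 0.5588 -0.0521  0.1914] [  1.4  -2.3 -10.8] [-0.06  1.29  0.06] 0.191 0.148
13.72 [ 0.5588 -0.0521  0.1913] [ 0.8  0.5 -9.6] [-0.01  1.47 -0.08] 0.193 0.258
13.77 [ 0.5588 -0.0521  0.1913] [-0.1  1.4 -8.3] [ 0.02  1.25 -0.05] 0.193 0.276
13.82 [ 0.5588 -0.052   0.1913] [-0.3  0.9 -7.4] [ 0.08  0.68 -0.04] 0.196 0.241
13.87 [ 0.5588 -0.052   0.1913] [-1.1  1.3 -7.6] [ 0.03  0.06 -0.08] 0.191 0.173
(0.052, -0.105, 0.03) [217.5 185.9] crop [444.  90.]
(0.052, 0.105, 0.03) [292.6 219.6] crop [631. 174.]
(0.052, -0.105, 0) [218.3 194.4] crop [446. 111.]
(0.052, 0.105, 0) [292.1 227.9] crop [630. 195.]
(-0.052, 0.105, 0.03) [313.4 191.8] crop [683. 104.]
(0, 0.076, 0.08) [293.4 186. ] crop [634.  90.]
w6 [([208.0, 173.5], 490), ([333.9, 309.5], 367)]
w8 [([205.9, 199.6], 684)]
```

The moment about the pinch axis is swinging, so I'll check whether the body is rocking in the grip.

```bash
cat > osc.py <<'E'
from h import *
import sys
ref=None
s=manip.sense();M=Ro.from_quat(s["tool_rot"]).as_matrix()
for k in range(int(sys.argv[1])):
    s=manip.sense();w=cv2.cvtColor(manip.snapshot("wrist"),6).astype(np.float32)[20:200,150:420]
    if ref is None: ref=w;hw=cv2.createHanningWindow(w.shape[::-1],cv2.CV_32F)
    d,_=cv2.phaseCorrelate(ref,w,hw)
    z=Ro.from_quat(s["tool_rot"]).as_matrix()[:,2]
    print(round(s["t"],2),"T",(M.T@s["ft_torque"]).round(2),"img",np.round(d,2),"gap",round(s["finger_gap"],3),"qd",s["qd"].round(2),"Fz",s["force"][2].round(1),"tilt",(z[:2]*57.3).round(2))
E
python3 osc.py 20
```

```text
13.97 T [ 0.08 -1.17 -0.02] img [0. 0.] gap 0.192 qd [ 0.   -0.    0.   -0.08 -0.04  0.08] Fz -9.2 tilt [-0.    0.01]
14.02 T [ 0.02 -1.54  0.07] img [-0.    0.01] gap 0.192 qd [ 0.01  0.    0.01 -0.22 -0.15  0.06] Fz -11.0 tilt [-0.  0.]
14.07 T [-0.05 -1.35  0.02] img [ 0.22 -0.06] gap 0.19 qd [ 0.01 -0.    0.01 -0.27 -0.21  0.03] Fz -10.1 tilt [-0.  0.]
14.12 T [ 0.01 -0.87  0.07] img [ 0.3  -0.25] gap 0.194 qd [ 0.01 -0.    0.01 -0.27 -0.2  -0.  ] Fz -6.8 tilt [-0. -0.]
14.17 T [ 0.02 -0.24  0.05] img [-0.03 -0.5 ] gap 0.19 qd [ 0.01 -0.    0.01 -0.19 -0.14 -0.03] Fz -8.3 tilt [ 0.   -0.01]
14.22 T [ 0.01  0.3  -0.02] img [-0.01 -0.54] gap 0.191 qd [ 0.01 -0.    0.   -0.12 -0.1  -0.04] Fz -7.3 tilt [ 0.   -0.01]
14.27 T [-0.08  0.84  0.02] img [-0.25 -0.66] gap 0.192 qd [-0.   -0.   -0.    0.02 -0.02 -0.08] Fz -9.5 tilt [ 0.   -0.01]
14.32 T [-0.1   1.55 -0.03] img [ 0.03 -0.41] gap 0.196 qd [-0.01  0.   -0.    0.2   0.1  -0.08] Fz -11.2 tilt [ 0.   -0.01]
14.37 T [-0.03  1.39 -0.05] img [ 0.03 -0.37] gap 0.193 qd [-0.01  0.   -0.01  0.28  0.2  -0.04] Fz -10.2 tilt [ 0. -0.]
14.4
[... 629 characters left out ...]
.04] img [ 0.08 -0.14] gap 0.19 qd [ 0.01 -0.    0.01 -0.22 -0.15  0.06] Fz -9.3 tilt [-0.  0.]
14.72 T [ 0.02 -1.55  0.07] img [-0.02 -0.21] gap 0.196 qd [ 0.01 -0.    0.01 -0.27 -0.19  0.04] Fz -9.4 tilt [-0.  0.]
14.77 T [ 0.01 -1.09  0.07] img [-0.04 -0.34] gap 0.197 qd [ 0.01 -0.    0.01 -0.28 -0.21  0.01] Fz -8.9 tilt [-0.  0.]
14.82 T [ 0.   -0.44  0.07] img [ 0.01 -0.49] gap 0.189 qd [ 0.01 -0.    0.01 -0.21 -0.16 -0.02] Fz -7.8 tilt [-0. -0.]
14.87 T [0.05 0.23 0.07] img [-0.08 -0.66] gap 0.192 qd [ 0.   -0.    0.   -0.12 -0.09 -0.04] Fz -8.3 tilt [ 0.   -0.01]
14.92 T [-0.04  0.88  0.02] img [-0.02 -0.6 ] gap 0.186 qd [ 0.    0.   -0.    0.02 -0.01 -0.07] Fz -9.5 tilt [ 0.01 -0.01]
```

```bash
cat > osc2.py <<'E'
from h import *
import sys
def trk(i): 
    g=cv2.cvtColor(i,6).astype(np.float32); return [g[165:225,215:265],g[170:230,270:320]]
ref=None;D=[]
for k in range(int(sys.argv[1])):
    s=manip.sense();c=trk(manip.snapshot("scene"))
    if ref is None: ref=c;hw=cv2.createHanningWindow((50,60),cv2.CV_32F)
    d=[np.round(cv2.phaseCorrelate(a,b,hw)[0],2).tolist() for a,b in zip(ref,c)]
    print(round(s["t"],2),"solen,sleeve px",d,"q4-6",s["q"][3:].round(4),"rot",s["tool_rot"].round(4),"T",s["ft_torque"].round(1))
E
python3 osc2.py 14; python3 -c "
from h import *
m=manip.camera_info('wrist')['camera_from_world'];print(m)"
```

```text
14.97 solen,sleeve px [[-0.0, 0.0], [0.0, -0.0]] q4-6 [-2.000e-04  9.692e-01 -6.890e-01] rot [ 5.537e-01  8.327e-01 -1.000e-04  0.000e+00] T [1.3 0.5 0. ]
15.02 solen,sleeve px [[-0.08, -0.21], [-0.09, -0.29]] q4-6 [-1.000e-04  9.693e-01 -6.890e-01] rot [ 0.5538  0.8327 -0.      0.    ] T [1.5 0.5 0. ]
15.07 solen,sleeve px [[-0.21, -0.22], [-0.11, -0.37]] q4-6 [-0.      0.9693 -0.689 ] rot [ 0.5538  0.8327 -0.      0.    ] T [1.2 0.5 0.1]
15.12 solen,sleeve px [[-0.04, -0.25], [0.18, -0.68]] q4-6 [ 0.      0.9694 -0.689 ] rot [ 0.5538  0.8327  0.     -0.    ] T [0.6 0.4 0.1]
15.17 solen,sleeve px [[0.18, -0.09], [-0.14, -0.29]] q4-6 [ 2.000e-04  9.694e-01 -6.890e-01] rot [ 5.538e-01  8.327e-01  1.000e-04 -1.000e-04] T [-0.1 -0.  -0. ]
15.22 solen,sleeve px [[-0.41, 0.07], [0.91, -0.97]] q4-6 [ 2.000e-04  9.695e-01 -6.891e-01] rot [ 5.538e-01  8.327e-01  0.000e+00 -1.000e-04] T [-0.7 -0.3  0. ]
15.27 solen,sleeve px [[0.03, -0.25], [-0.1, -0.46]] q4-6 [ 1.000e-04  9.695e-01 -6.890e-01] rot [ 5.538e-01  8.326e-01  0.000e+00 -1.000e-04] T [-1.2 -0.5 -0. ]
15.32 solen,sleeve px [[0.75, 
[... 604 characters left out ...]
[-0.59, -4.84]] q4-6 [-2.000e-04  9.693e-01 -6.890e-01] rot [ 5.537e-01  8.327e-01 -1.000e-04  0.000e+00] T [ 0.9  0.3 -0. ]
15.57 solen,sleeve px [[-0.3, -0.12], [-0.36, -10.04]] q4-6 [-2.000e-04  9.692e-01 -6.890e-01] rot [ 5.537e-01  8.327e-01 -1.000e-04  1.000e-04] T [1.4 0.5 0. ]
15.62 solen,sleeve px [[-0.7, 0.26], [-0.44, 4.69]] q4-6 [-1.000e-04  9.693e-01 -6.890e-01] rot [ 0.5537  0.8327 -0.      0.    ] T [1.4 0.6 0.1]
[[ 9.22050896e-01  3.87068578e-01  2.47094601e-04 -4.95871321e-01]
 [ 3.66572799e-01 -8.73431735e-01  3.20532973e-01 -2.73328105e-01]
 [ 1.24284062e-01 -2.95457137e-01 -9.47237326e-01  2.39815507e-01]
 [ 0.00000000e+00  0.00000000e+00  0.00000000e+00  1.00000000e+00]]
```

The joints move only about 0.0002 rad while showing 0.28 rad/s. That is a fine high-frequency buzz from the stiff grip, sampled slowly, and not rocking. I'll ease the squeeze to calm it.

{"op": "servo_tool", "data": {"rows": [[[0,0,0,0,0,0,-1],[0,0,0,0,0,0,-1],[0,0,0,0,0,0,-1],[0,0,0,0,0,0,-1],[0,0,0,0,0,0,-1],[0,0,0,0,0,0,-1]]], "squeeze": 75}}

```text
t: 16.17
tcp_pos: [0.5588, -0.0521, 0.1913]
tool_rot: [0.554, 0.833, -0.0, 0.0]
force: [0.7, -1.7, -12.1]
finger_gap: 0.192
gripper_force: 113.5
```

```bash
python3 osc.py 8
```

```text
16.17 T [-0.07  1.48 -0.05] img [-0.  0.] gap 0.192 qd [-0.01  0.   -0.    0.18  0.09 -0.08] Fz -12.1 tilt [ 0.01 -0.01]
16.22 T [-0.02  1.36 -0.06] img [ 0.09 -0.12] gap 0.191 qd [-0.01  0.   -0.01  0.26  0.18 -0.04] Fz -10.3 tilt [ 0. -0.]
16.27 T [-0.01  1.04 -0.04] img [-0.01 -0.17] gap 0.187 qd [-0.01  0.   -0.01  0.26  0.2  -0.01] Fz -9.0 tilt [-0.  0.]
16.32 T [ 0.01  0.49 -0.06] img [0.16 0.19] gap 0.19 qd [-0.01  0.   -0.01  0.22  0.19  0.03] Fz -6.9 tilt [-0.  0.]
16.37 T [ 0.03 -0.42 -0.01] img [-0.1  -0.01] gap 0.195 qd [-0.01  0.   -0.01  0.1   0.1   0.06] Fz -8.0 tilt [-0.    0.01]
16.42 T [ 0.04 -1.09 -0.03] img [-0.05  0.3 ] gap 0.196 qd [-0.   -0.    0.   -0.03 -0.01  0.08] Fz -9.3 tilt [-0.    0.01]
16.47 T [-0.03 -1.39 -0.01] img [-0.21  0.3 ] gap 0.193 qd [ 0.01  0.    0.01 -0.18 -0.11  0.07] Fz -11.2 tilt [-0.01  0.01]
16.52 T [ 0.01 -1.44  0.07] img [0.22 0.16] gap 0.193 qd [ 0.01 -0.    0.01 -0.26 -0.19  0.04] Fz -9.0 tilt [-0.  0.]
```

{"op": "servo_tool", "data": {"rows": [[[0,0,0,0,0,0,-0.95],[0,0,0,0,0,0,-0.95],[0,0,0,0,0,0,-0.95],[0,0,0,0,0,0,-0.95]]], "squeeze": 75}}

```text
t: 16.9
tcp_pos: [0.5588, -0.052, 0.1913]
tool_rot: [0.554, 0.833, 0.0, -0.0]
force: [0.3, -0.2, -8.2]
finger_gap: 0.194
gripper_force: 112.2
```

```bash
python3 osc.py 3
```

```text
16.9 T [ 0.04  0.82 -0.07] img [-0.  0.] gap 0.194 qd [-0.01  0.   -0.01  0.26  0.21  0.01] Fz -8.2 tilt [-0.  0.]
16.95 T [ 0.06 -0.11 -0.05] img [0.09 0.32] gap 0.193 qd [-0.    0.   -0.01  0.13  0.12  0.05] Fz -7.7 tilt [-0.    0.01]
17.0 T [ 0.06 -1.02  0.  ] img [0.07 0.54] gap 0.19 qd [ 0.    0.    0.   -0.04 -0.    0.08] Fz -9.3 tilt [-0.    0.01]
```

{"op": "servo_tool", "data": {"rows": [[[0,0,0,0,0,0,-0.9],[0,0,0,0,0,0,-0.85],[0,0,0,0,0,0,-0.8],[0,0,0,0,0,0,-0.8]]], "squeeze": 60}}

```text
t: 17.38
tcp_pos: [0.5588, -0.0521, 0.1913]
tool_rot: [0.554, 0.833, -0.0, 0.0]
force: [0.7, -1.9, -11.7]
finger_gap: 0.189
gripper_force: 113.2
```

```bash
python3 osc.py 3; python3 -c "
from h import *
print(manip.sense())"
```

```text
17.38 T [-0.04  1.47 -0.05] img [-0.  0.] gap 0.189 qd [-0.01  0.   -0.01  0.22  0.14 -0.07] Fz -11.7 tilt [ 0.   -0.01]
17.43 T [-0.02  1.31 -0.07] img [-0.01  0.06] gap 0.19 qd [-0.01  0.   -0.01  0.28  0.21 -0.02] Fz -8.8 tilt [ 0.01 -0.  ]
17.48 T [ 0.11  0.72 -0.07] img [-0.04  0.29] gap 0.195 qd [-0.01  0.   -0.01  0.24  0.2   0.01] Fz -8.2 tilt [-0.  0.]
{'t': 17.5333, 'q': array([-2.92051077e-01,  5.19157654e-01,  1.65318058e+00,  8.38812050e-05,
        9.69393111e-01, -6.89069895e-01]), 'qd': array([-0.00908131, -0.00056657, -0.00914267,  0.16018815,  0.1493822 ,
        0.03752441]), 'tau': array([-7.91250262e-03, -4.54551566e+01, -1.67878747e+01,  1.86307199e-02,
        3.00472090e-02, -5.35440449e-04]), 'tcp_pos': array([ 0.55874065, -0.05205605,  0.19128359]), 'tool_rot': array([ 5.53792833e-01,  8.32654485e-01,  1.29376315e-05, -7.64004840e-05]), 'force': array([-0.58400702,  0.25527596, -7.72465677]), 'ft_torque': array([-0.02801745,  0.06588817, -0.01921279]), 'gripper_force': 111.66967928409576, 'finger_gap': 0.19245012201937992}
```

{"op": "servo_tool", "data": {"rows": [[[0,0,0,0,0,-0.0005,-0.8],[0,0,0,0,0,-0.0005,-0.8],[0,0,0,0,0,0,-0.8],[0,0,0,0,0,0,-0.8],[0,0,0,0,0,0,-0.8],[0,0,0,0,0,0,-0.8]]]}}

```text
t: 18.03
tcp_pos: [0.5588, -0.052, 0.1923]
tool_rot: [0.554, 0.833, 0.0, -0.0]
force: [0.7, 1.3, -6.7]
finger_gap: 0.192
gripper_force: 112.4
```

```bash
python3 osc.py 4 | cut -c1-150; python3 - <<'E'
from h import *
w=manip.snapshot("wrist");cv2.imwrite("pics/w9.png",w)
f=lambda i:cv2.cvtColor(i,6).astype(np.float32)[20:200,150:420]
a=f(cv2.imread("pics/w8.png"));b=f(w)
print("creep px",cv2.phaseCorrelate(a,b,cv2.createHanningWindow(a.shape[::-1],cv2.CV_32F)))
# sleeve ring pixel in w9 and body end-edge tilt check: expected tool-frame geometry from corners
g=cv2.cvtColor(w,6)
c=cam("wrist");p=manip.sense()["tcp_pos"]
und=p[2]-.0543
A,B=[ray("wrist",u,v,und+.03,c) for u,v in((147,33),(417,33))]
print("end edge width",np.linalg.norm(B-A),A.round(4),B.round(4))
s=ray("wrist",200.5*1.4,83*1.4,und+.08,c);print("sleeve top",s.round(4),"dist along body from tcp",np.linalg.norm((s-p)[:2]).round(4))
E
```

```text
18.03 T [ 0.07  0.83 -0.03] img [-0.  0.] gap 0.192 qd [-0.01  0.   -0.01  0.25  0.2   0.01] Fz -6.7 tilt [-0.  0.]
18.08 T [ 0.05  0.23 -0.05] img [0.12 0.14] gap 0.191 qd [-0.01  0.   -0.01  0.2   0.18  0.03] Fz -6.9 tilt [-0.    0.01]
18.13 T [ 0.01 -0.55 -0.05] img [0.27 0.02] gap 0.191 qd [-0.    0.   -0.    0.04  0.06  0.08] Fz -7.4 tilt [-0.01  0.01]
18.18 T [-0.03 -1.33 -0.  ] img [0.09 0.07] gap 0.19 qd [ 0.   -0.    0.01 -0.1  -0.06  0.08] Fz -10.1 tilt [-0.    0.01]
creep px ((-0.2026156092027236, -0.13680536052945058), 0.8742236544762129)
end edge width 0.10157352475990056 [0.4732 0.0235 0.168 ] [0.5669 0.0628 0.168 ]
sleeve top [0.5301 0.0181 0.218 ] dist along body from tcp 0.0758
```

There has been no creep in 4 s, and the image scale agrees with level to about 0.4°. The fine buzz remains, though, and the squeeze won't relax while holding. There is plenty of time, so I'll set the body back down the same straight path, regrip softer and lift again.

{"op": "servo_tool", "data": {"rows": [[[0,0,0,0,0,0.005,-0.8],[0,0,0,0,0,0.012,-0.8],[0,0,0,0,0,0.015,-0.8],[0,0,0,0,0,0.015,-0.8],[0,0,0,0,0,0.015,-0.8],[0,0,0,0,0,0.014,-0.8],[0,0,0,0,0,0.01,-0.8],[0,0,0,0,0,0.006,-0.8]]]}}

```text
t: 18.95
tcp_pos: [0.5583, -0.052, 0.0988]
tool_rot: [0.554, 0.833, -0.0, -0.001]
force: [-0.0, -2.3, -10.2]
finger_gap: 0.192
gripper_force: 110.6
```

{"op": "servo_tool", "data": {"rows": [[[0,0,0,0,0,0.003,-0.8],[0,0,0,0,0,0.002,-0.8],[0,0,0,0,0,0.0015,-0.8],[0,0,0,0,0,0.001,-0.8],[0,0,0,0,0,0.0005,-0.8],[0,0,0,0,0,0,-0.8]]]}}

```text
t: 19.45
tcp_pos: [0.559, -0.0521, 0.0927]
tool_rot: [0.554, 0.833, 0.0, 0.0]
force: [0.9, 0.5, -6.3]
finger_gap: 0.192
gripper_force: 110.8
```

{"op": "servo_tool", "data": {"rows": [[[0,0,0,0,0,0.0005,-0.8],[0,0,0,0,0,0.0005,-0.8],[0,0,0,0,0,0,-0.8],[0,0,0,0,0,0,-0.8]]]}}

```text
t: 19.78
tcp_pos: [0.5594, -0.0523, 0.0919]
tool_rot: [0.554, 0.833, 0.0, 0.001]
force: [0.6, 0.4, -4.2]
finger_gap: 0.195
gripper_force: 111.6
```

{"op": "servo_tool", "data": {"rows": [[[0,0,0,0,0,0.0004,-0.8],[0,0,0,0,0,0,-0.8],[0,0,0,0,0,0,-0.8]]]}}

```text
t: 20.03
tcp_pos: [0.5594, -0.0523, 0.0919]
tool_rot: [0.554, 0.833, 0.0, 0.001]
force: [-2.1, -1.2, 2.9]
finger_gap: 0.19
gripper_force: 112.5
```

Fully supported on the pads. I'll open and regrip at 45 N.

{"op": "servo_tool", "data": {"rows": [[[0,0,0,0,0,0,-0.3],[0,0,0,0,0,0,-0.3],[0,0,0,0,0,0,-0.3],[0,0,0,0,0,0,-0.3],[0,0,0,0,0,0,-0.5],[0,0,0,0,0,0,-0.7],[0,0,0,0,0,0,-1],[0,0,0,0,0,0,-1]]], "squeeze": 45}}

```text
t: 20.7
tcp_pos: [0.5593, -0.052, 0.091]
tool_rot: [0.554, 0.833, 0.0, 0.0]
force: [1.8, 0.4, 0.5]
finger_gap: 0.202
gripper_force: 45.3
```

{"op": "servo_tool", "data": {"rows": [[[0,0,0,0,0,0,-1],[0,0,0,0,0,0,-1],[0,0,0,0,0,0,-1]]]}}

```text
t: 20.95
tcp_pos: [0.5593, -0.052, 0.091]
tool_rot: [0.554, 0.833, 0.0, 0.0]
force: [2.4, 2.3, 1.0]
finger_gap: 0.207
gripper_force: 45.3
```

```bash
python3 osc.py 4 | cut -c1-170
```

```text
20.95 T [-0.35  0.11  0.04] img [-0.  0.] gap 0.207 qd [-0. -0.  0.  0.  0.  0.] Fz 1.0 tilt [0.06 0.  ]
21.0 T [-0.41  0.21  0.01] img [-0.04  0.01] gap 0.201 qd [ 0. -0. -0.  0.  0. -0.] Fz 0.8 tilt [0.07 0.  ]
21.05 T [-0.4   0.17  0.03] img [ 0.02 -0.06] gap 0.203 qd [ 0. -0.  0. -0. -0. -0.] Fz 0.4 tilt [0.07 0.  ]
21.1 T [-0.48  0.16  0.07] img [-0.03 -0.02] gap 0.206 qd [ 0.  0.  0.  0.  0. -0.] Fz 0.7 tilt [0.07 0.  ]
```

Grip is 45 N with no buzz. Small lift to check.

{"op": "servo_tool", "data": {"rows": [[[0,0,0,0,0,-0.001,-1],[0,0,0,0,0,-0.002,-1],[0,0,0,0,0,-0.003,-1],[0,0,0,0,0,-0.004,-1],[0,0,0,0,0,-0.002,-1],[0,0,0,0,0,0,-1],[0,0,0,0,0,0,-1],[0,0,0,0,0,0,-1]]]}}

```text
t: 21.82
tcp_pos: [0.5585, -0.052, 0.1028]
tool_rot: [0.554, 0.833, -0.0, -0.0]
force: [-0.2, -0.2, -10.1]
finger_gap: 0.207
gripper_force: 44.3
```

```bash
python3 osc.py 8 | cut -c1-190
```

```text
21.82 T [ 0.01 -0.01 -0.01] img [0. 0.] gap 0.207 qd [ 0.  0. -0. -0. -0. -0.] Fz -10.1 tilt [-0.03  0.  ]
21.87 T [-0.02 -0.    0.01] img [0.02 0.02] gap 0.205 qd [ 0.  0. -0.  0. -0.  0.] Fz -8.1 tilt [-0.03  0.01]
21.92 T [0.02 0.01 0.08] img [-0.01 -0.02] gap 0.206 qd [ 0. -0. -0.  0. -0. -0.] Fz -8.1 tilt [-0.03  0.01]
21.97 T [ 0.01 -0.05 -0.04] img [-0.01 -0.04] gap 0.201 qd [ 0. -0. -0.  0. -0.  0.] Fz -9.4 tilt [-0.02  0.  ]
22.02 T [-0.02 -0.02  0.05] img [-0.05 -0.01] gap 0.202 qd [-0. -0. -0.  0.  0. -0.] Fz -7.7 tilt [-0.02  0.  ]
22.07 T [ 0.02 -0.01  0.  ] img [-0.01 -0.04] gap 0.203 qd [ 0. -0. -0. -0. -0. -0.] Fz -9.6 tilt [-0.02  0.  ]
22.12 T [-0.02  0.01  0.01] img [-0.02 -0.04] gap 0.204 qd [-0. -0. -0.  0.  0.  0.] Fz -9.4 tilt [-0.01  0.  ]
22.17 T [-0.02 -0.05  0.02] img [-0.07 -0.  ] gap 0.204 qd [-0. -0.  0. -0. -0.  0.] Fz -8.3 tilt [-0.01  0.  ]
```

It is rock steady now, with zero moment. I'll lift the remaining 88 mm.

{"op": "servo_tool", "data": {"rows": [[[0,0,0,0,0,-0.003,-1],[0,0,0,0,0,-0.006,-1],[0,0,0,0,0,-0.009,-1],[0,0,0,0,0,-0.01,-1],[0,0,0,0,0,-0.01,-1],[0,0,0,0,0,-0.01,-1],[0,0,0,0,0,-0.01,-1],[0,0,0,0,0,-0.01,-1]]]}}

```text
t: 22.88
tcp_pos: [0.5588, -0.0521, 0.1724]
tool_rot: [0.554, 0.833, 0.0, 0.0]
force: [-0.2, 0.5, -8.5]
finger_gap: 0.207
gripper_force: 44.4
```

{"op": "servo_tool", "data": {"rows": [[[0,0,0,0,0,-0.009,-1],[0,0,0,0,0,-0.006,-1],[0,0,0,0,0,-0.004,-1],[0,0,0,0,0,-0.001,-1],[0,0,0,0,0,0,-1],[0,0,0,0,0,0,-1],[0,0,0,0,0,0,-1],[0,0,0,0,0,0,-1]]]}}

```text
t: 23.55
tcp_pos: [0.5584, -0.052, 0.1903]
tool_rot: [0.554, 0.833, -0.0, -0.001]
force: [0.5, 0.5, -8.9]
finger_gap: 0.204
gripper_force: 44.4
```

```bash
python3 osc.py 6 | cut -c1-190; python3 - <<'E'
from h import *
go([.559,-.052,.191])
w=manip.snapshot("wrist")
f=lambda i:cv2.cvtColor(i,6).astype(np.float32)[20:200,150:420]
a=f(cv2.imread("pics/w9.png"));b=f(w)
print("vs level w9 px",cv2.phaseCorrelate(a,b,cv2.createHanningWindow(a.shape[::-1],cv2.CV_32F)))
m=cv2.inRange(cv2.cvtColor(w,40),(12,120,80),(30,255,255));q,l,st,ce=cv2.connectedComponentsWithStats(m)
print([(ce[j].round(1).tolist(),int(st[j][4])) for j in range(1,q) if st[j][4]>60])
E
```

```text
23.55 T [ 0.03 -0.03 -0.02] img [-0.  0.] gap 0.204 qd [ 0. -0. -0.  0.  0. -0.] Fz -8.9 tilt [-0.08  0.02]
23.6 T [0.02 0.01 0.02] img [-0.04 -0.11] gap 0.203 qd [-0. -0. -0.  0.  0.  0.] Fz -9.3 tilt [-0.06  0.02]
23.65 T [ 0.01 -0.05  0.02] img [-0.09 -0.04] gap 0.204 qd [ 0. -0. -0. -0.  0.  0.] Fz -9.8 tilt [-0.05  0.01]
23.7 T [ 0.03 -0.02 -0.01] img [-0.08 -0.12] gap 0.205 qd [ 0. -0. -0.  0.  0. -0.] Fz -8.3 tilt [-0.04  0.01]
23.75 T [ 0.02 -0.02  0.01] img [-0.09 -0.04] gap 0.201 qd [ 0. -0. -0.  0.  0. -0.] Fz -10.2 tilt [-0.03  0.01]
23.8 T [-0.02  0.03 -0.02] img [-0.05 -0.06] gap 0.208 qd [-0. -0. -0. -0.  0.  0.] Fz -9.4 tilt [-0.02  0.  ]
t 23.85 tcp [ 0.5587 -0.052   0.1908] z [-3.e-04  1.e-04 -1.e+00] yang 22.74 gap 0.202 F [-0.6  1.1 -9.7] shift mm [-0.1  0.3 -0.2]
vs level w9 px ((-0.23981681293585666, 1.4019913414693832), 0.8867470977532029)
[([205.3, 201.0], 693)]
```

Height is about 100 mm, tilt under 0.1°, grip steady at 44 N with no motion, and ball A is in its pocket. Handing in.

```bash
python3 -c "
from station import manip
print(manip.sign_off())"
```

```text
the job is handed in; nothing more can be done
None
```

The sleeve is pushed home on the stub, and the arm is holding the valve body by its rib, level and steady, about 100 mm above the cradle rails. The first lift buzzed at 110 N, so I set it back down, regripped at 45 N and lifted again; handed in at about 24 s.

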